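# Lift a sample vial out of a deep cooling well with sprung tongs

### The job

Take the sprung tongs from their stand, reach down into the deep well of the aluminium cooling block with them and squeeze them on the orange-capped vial at the bottom to lift it out. Set the vial down upright, without dropping it, inside the lip of the round cork-lined carrier, then hang the tongs back in the notches of their stand. Handle the vial only with the tongs, never with the gripper's own fingers, and leave the other things on the bench where they are.

Things in the scene. Friction and masses are not known exactly. Their poses are not given: they have to be found in the camera images.
- tongs: Sprung tongs hanging tips down, 0.15 kg, loose. Origin midway between the two blue ribbed finger plates (grip there, from above, fingers closing along tongs' y): plates 24 mm wide in x, from 18 mm below to 34 mm above the origin, outer faces 54 mm apart when free. Dark cross bar 128 mm along x, 14 wide, 18 to 32 mm above the origin; its black centre block reaches 36 mm. z up along the legs.
- tongs_tips (a point): Midway between the lower ends of the black rubber tips, 125 mm below the tongs' origin. Tip pads 28 mm high, 16 mm wide in x; free, their inner faces are 38 mm and outer faces 47 mm apart. They close by the same amount as the plates: squeezed to 50 mm over the plates the tongs are carried with tips open; holding the vial, the plates measure 40 mm.
- tongs_leg_l (a joint): Travel of the leg at the tongs' +y side towards the middle, 0 free to 0.014 m. Legs slide in parallel, each on its own spring: it starts to move at 5 N and needs 0.3 N more per mm; the springs keep the bar about centred between the legs.
- tongs_leg_r (a joint): The same for the leg at the tongs' -y side.
- tongs_stand: Fixed stand: grey base 150 mm (its x) x 80 x 12 mm, two aluminium uprights 12 mm thick at x = +-52 mm, 40 mm wide. Origin at the centre of the underside, z up. Flat seats 161 mm above the origin, 28 mm wide in y between lips 8 mm higher. The tongs' bar lies over both seats along the stand's x, either way round; hung tongs' origin is 143 mm above the stand's. Free space between the uprights.
- cold_block: Fixed finned aluminium cooling block on a black plinth, 102 x 122 mm at the foot, 120 mm high; origin at the centre of its underside, z up. One rectangular well from the top: 40 mm along the block's x, 56 mm along its y, straight walls, level floor 15 mm above the origin (105 mm deep). The tongs fit only with their y along the block's y.
- well_mouth (a point): Centre of the well's mouth, level with the block's top face, 120 mm above the block's origin. Behind the work, from x = 0.64 m in the robot's frame, stand tall fixed instruments: carry the tongs on this side of them. Empty, the stand reaches 169 mm above the worktop.
- vial: Amber glass sample vial with an orange cap, a round cylinder 24 mm in diameter, 62 mm tall, about 0.05 kg. Origin at the centre of its underside, z along its axis. Stands upright on the well's floor at the middle of the well, its cap top 43 mm below the mouth.
- carrier: Fixed round steel sample carrier with cork inlay, 92 mm in diameter; origin at the centre of its underside.
- carrier_floor (a point): Centre of the carrier's level cork floor, 8 mm above the worktop. Round it stands a steel lip, 36 mm inner radius, 82 mm outer diameter, 7 mm above the floor.
- amber_bottle: Bystander: brown bottle with black cap, 55 mm diameter, 115 mm high, loose; origin at its underside.
- buffer_bottle: Bystander: white bottle with red cap, 52 mm diameter, 110 mm high, loose; origin at its underside.
- petri_dish: Bystander: clear round dish, 71 mm diameter, 14 mm high, loose; origin at its underside.
- tape_roll: Bystander: roll of tan tape lying flat, 72 mm diameter, 19 mm high, loose; origin at its underside.

How it is judged:
On the way, in this order (a step that is already met when the one before it is completed fails the run):
1. the vial is lifted clear of the well in the grip of the tongs (z of vial in the frame of cold_block above 0.121 m and contact force between vial and tongs above 0.5 N), for 0.2 s.
2. the vial stands upright inside the carrier's lip and the tongs have let go of it (horizontal distance between vial and carrier_floor below 0.027 m and angle between vial's own z axis and vertical below 0.1 rad and z of vial in the frame of carrier_floor between -0.004 and 0.004 m and contact force between vial and tongs below 0.05 N), for 0.2 s.
At the end, for the whole second after the job is handed in: The vial stands still on the carrier's floor (height within 4 mm, upright within 0.1 rad), its axis within 27 mm of the centre. The tongs hang at rest in the stand's notches: 139 to 148 mm above its origin, within 15 mm of it in x, 12 mm in y, bar along its x within 0.2 rad, upright within 0.1 rad (horizontal distance between vial and carrier_floor below 0.027 m and angle between each of vial, tongs's own z axis and vertical below 0.1 rad and z of vial in the frame of carrier_floor between -0.004 and 0.004 m and linear speed of each of vial, tongs below 0.02 m/s and z of tongs in the frame of tongs_stand between 0.139 and 0.148 m and y of tongs in the frame of tongs_stand between -0.012 and 0.012 m and x of tongs in the frame of tongs_stand between -0.015 and 0.015 m and angle between the x axis of tongs and the x axis of tongs_stand, either way round below 0.2 rad); the robot touches nothing.
It fails at once if the gripper's fingers touch the vial (contact force between the fingers and vial above 0.5 N).
It fails at once if the vial is tipped over (angle between vial's own z axis and vertical above 0.7 rad).
It fails at once if the vial is dropped into the carrier: free in the air more than 15 mm above the carrier's floor, within 60 mm of its centre (z of vial in the frame of carrier_floor above 0.015 m and horizontal distance between vial and carrier_floor below 0.06 m and contact force between vial and anything else below 0.02 N).
It fails at once if a bystander (either bottle, the dish or the tape roll) is shifted by more than 30 mm (distance of any of amber_bottle, buffer_bottle, petri_dish, tape_roll from where it was at the start of the episode above 0.03 m).
It also fails if it takes over 66 s, if anything falls off the work surface, if the arm or the gripper's body presses on something with over 40 N, if the wrist force passes 120 N, or if a joint passes its speed limit or range.

### The arm

A 7-joint arm with a two-finger parallel gripper is mounted at the origin on a cart in front of the work surface, level with it; the furniture and walls round the work are solid. World frame = base frame: x ahead of the robot, y to its left, z up, the work surface at z = 0. Lengths are in m, angles in rad, forces in N, time in s.
With the tool pointing down it reaches from about 0.425 to 1.025 m from the base axis. Payload 3.6 kg.
Tool frame: the origin (TCP) lies at the very end of the fingers, on their centre line; the grasp point (between the pads) lies 19 mm behind it (env.grasp_offset is the distance from the TCP to the grasp point, in m); z points along the fingers, y is the line along which they close (so a half turn about z gives the same grasp; the last joint's range is limited). The gripper opens to 85 mm and grips with 20 to 120 N. Pads are 22 mm wide; open, the fingers measure 114 mm over their backs; the gripper's body (76 mm by 85 mm) begins 54 mm behind the grasp point. The pads swing forward as they close: fully open they stand 13 mm farther back than shut.
Start: joints at [1.196, 0.591, 0.048, 1.609, -0.033, 0.943, -0.034], TCP at [0.201, -0.697, 0.231] pointing down, gripper open.
Joint ranges: [-2.69, 2.69], [-0.47, 2.24], [-1.27, 1.36], [0.19, 2.51], [-1.53, 4.68], [0.08, 2.07], [-3.09, 3.09]. Speed limits (rad/s): [2.57, 2.57, 3.14, 3.14, 3.14, 3.14, 3.14].

### API

Orientations are given as [roll, pitch, yaw] about the fixed x, y, z axes, in that order (R = Rz(yaw) Ry(pitch) Rx(roll)).
In Python, from bench import env gives the robot as it stands.
- The arm moves only by the tool shift_gripper, called after "Call:" as a command line: name --argument value ..., lists and objects as JSON in quotes. Schema: {"type":"object","properties":{"increments":{"type":"object","properties":{"deltas":{"type":"array","items":{"type":"array","items":{"type":"number"},"minItems":7,"maxItems":7},"minItems":1,"maxItems":12}},"additionalProperties":false,"required":["deltas"]},"clamp_n":{"type":"number"},"only":{"type":"string"},"quiet":{"type":"boolean"},"lines":{"type":"string"}},"required":["increments"],"additionalProperties":false}. increments is an object whose key "deltas" holds a list of rows, 1 to 12 of them, each of 7 numbers: the opening from 0.0 (shut) to 1.0 (fully open), then dx, dy, dz in units of 100 mm, then a rotation vector rx, ry, rz in units of 0.25 rad; each row is the pose to reach, as a shift and turn from the pose commanded when the call began, along the tool's axes at that moment; what a row does not reach only later rows make up. A row lasts 1/10 s, in which the tool goes at most 0.05 m and 0.15 rad, less where a joint would pass 70% of its speed; a pose out of reach is approached as far as the arm can. The fingers move at their own pace and stop on an object; clamp_n is the grip in N (left out, the last holds). Time passes only in rows, so rows that do not move let the fingers close. The tool returns the time, the measured TCP pose, the force, the opening and the grip force at its end. only (a regular expression) keeps the lines of the reply that match it, lines (a string "A,B") keeps lines A to B, and quiet returns only ok. Input that does not fit is refused with a message, and nothing moves.
- env.read_state(): the state, without advancing time (a new reading comes with each control period).
- env.grab_frame(name): name is "scene" or "side" or "wrist"; returns the picture (400x640x3 uint8, blue, green, red); there is no depth.
- env.camera_info(name): a dict with "fx", "fy", "cx", "cy" (pixels), "cam_to_world" (4x4, takes a point from camera to world coordinates); the wrist camera has in their place "tool_from_camera" (4x4, takes a point from camera to tool coordinates, whose origin is the TCP and whose axes are the flange's). Camera axes: x right, y down, z forward; pixel columns grow to the right and rows downward; lengths in m; the calibration is good to about 2 mm. A picture is of the moment at which its call begins: read the wrist's pose just before it. camera_info takes no time and is no camera call.
- env.job_done(): hands the job in; it is judged then, once.
The state is a dict: "time_s": time; "qpos": joint angles; "dq": joint speeds; "joint_efforts": joint torques, N m; "tool_pos": TCP position; "eef_rot": TCP orientation; "wrist_force": force on the tool from outside, world axes, zero at the start; "moment": the same for the moment, N m; "width": opening from 0.0 (shut) to 1.0 (fully open); "grasp_force": force on a finger pad.
Only numpy, scipy, OpenCV 4.12 (cv2) and the standard library are available. Lean on these libraries where they do the work, as an engineer would, in place of code of your own. Each camera call takes 0.05 s, during which the arm holds its last target. There are 200 camera calls.

## Working session

There is one attempt and no reset: what is moved stays moved. The work goes in short steps, Python scripts to look and compute and a tool call to move; the robot and the scene stay as the last step left them, time stands still between calls to the robot, and variables do not carry over. Pictures are saved under pics/ and viewed, at most 10 in all, crops included, and the job is handed in when it is done.

```bash
mkdir -p pics; ls; python3 - <<'E'
from bench import env
import cv2,numpy as np
np.set_printoptions(precision=4,suppress=True)
for n in("scene","side"):
    cv2.imwrite(f"pics/{n}0.png",env.grab_frame(n)); print(n,env.camera_info(n))
print(env.camera_info("wrist")); s=env.read_state(); print(s)
E
```

```text
bench.py
pics
scene {'fx': 502.8478810606478, 'fy': 502.8478810606478, 'cx': 312.9553845170914, 'cy': 193.7644324373241, 'cam_to_world': array([[ 0.4656, -0.5045,  0.7271, -0.6798],
       [-0.885 , -0.266 ,  0.3821, -0.6706],
       [ 0.0006, -0.8214, -0.5703,  1.1037],
       [ 0.    ,  0.    ,  0.    ,  1.    ]])}
side {'fx': 520.1830842546913, 'fy': 520.1830842546913, 'cx': 319.41171022522803, 'cy': 201.28143483582156, 'cam_to_world': array([[-0.2692, -0.7519,  0.6018, -0.4446],
       [-0.963 ,  0.2027, -0.1775,  0.3322],
       [ 0.0115, -0.6273, -0.7787,  1.4227],
       [ 0.    ,  0.    ,  0.    ,  1.    ]])}
{'fx': 287.6172092115173, 'fy': 287.6172092115173, 'cx': 318.05293951792663, 'cy': 196.68589077633462, 'tool_from_camera': array([[-0.0007, -0.9618, -0.2737,  0.0711],
       [ 1.    , -0.0005, -0.0009,  0.0004],
       [ 0.0007, -0.2737,  0.9618, -0.144 ],
       [ 0.    ,  0.    ,  0.    ,  1.    ]])}
{'time_s': 0.1, 'qpos': array([ 1.1965,  0.592 ,  0.0483,  1.6097, -0.0333,  0.9427, -0.0337]), 'dq': array([ 0.0004,  0.0001, -0.0002, -0.0048,  0.0006,  0.0005, -0.0009]), 'joint_efforts': array([  0.0049, -54.9995,   1.554 , -19.8823,   0.0098,   0.0038,
         0.    ]), 'tool_pos': array([ 0.2007, -0.6959,  0.2302]), 'eef_rot': array([-3.1396,  0.0001,  0.2809]), 'wrist_force': array([-1.0163,  1.7293, -0.2145]), 'moment': array([-0.0391,  0.011 ,  0.0125]), 'grasp_force': 0.0, 'width': 1.0008004092325153}
```

View pics/scene0.png

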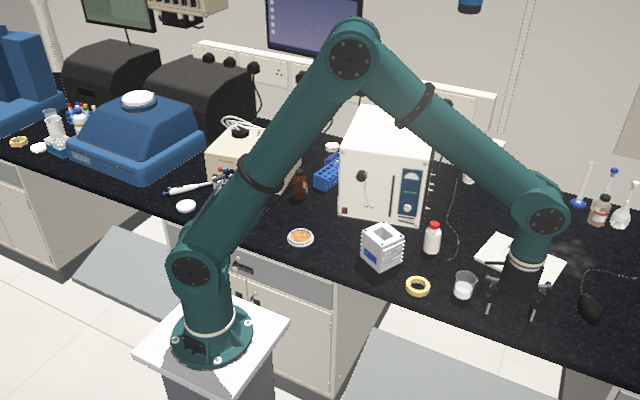

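View pics/side0.png

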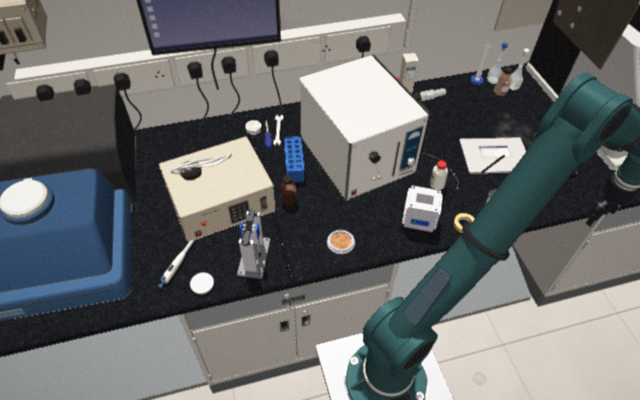

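The side picture shows the stand with the tongs at about (253,248), the carrier at (341,241), the block at (423,208), the buffer bottle at (439,175), the amber bottle at (289,190), the tape at (464,222) and the dish at (202,284). I'll enlarge the area around the work.

```bash
cat > h.py <<'E'
from bench import env
import cv2,numpy as np
from scipy.spatial.transform import Rotation as Ro
np.set_printoptions(precision=4,suppress=True)
def cam(n,st=None):
    c=env.camera_info(n)
    if n=="wrist":
        T=np.eye(4);T[:3,:3]=Ro.from_euler('xyz',st['eef_rot']).as_matrix();T[:3,3]=st['tool_pos'];M=T@c['tool_from_camera']
    else:M=c['cam_to_world']
    return c,M
def ray(c,M,u,v,z):
    d=M[:3,:3]@[(u-c['cx'])/c['fx'],(v-c['cy'])/c['fy'],1];o=M[:3,3];return o+d*(z-o[2])/d[2]
def proj(c,M,p):
    q=(np.linalg.inv(M)@np.c_[p,np.ones(len(p))].T)[:3];return np.c_[q[0]/q[2]*c['fx']+c['cx'],q[1]/q[2]*c['fy']+c['cy']]
E
python3 - <<'E'
from h import *
c,M=cam("side")
for n,u,v,z in[("carrier",341,241,.01),("blocktop",424,195,.12),("stand",253,268,.0),("tongsbar",252,222,.17),("amber",289,203,0),("buffer",438,187,0),("tape",464,222,.01),("dish",202,284,.01)]:print(n,ray(c,M,u,v,z))
im=cv2.imread("pics/side0.png")
a=cv2.resize(im[185:295,225:365],None,fx=5,fy=5,interpolation=cv2.INTER_CUBIC)
b=cv2.resize(im[180:240,390:480],None,fx=8,fy=8,interpolation=cv2.INTER_CUBIC)
cv2.imwrite("pics/a.png",a);cv2.imwrite("pics/b.png",b)
E
```

```text
carrier [ 0.4673 -0.0133  0.01  ]
blocktop [ 0.4989 -0.3009  0.12  ]
stand [0.4477 0.2849 0.    ]
tongsbar [0.4995 0.2627 0.17  ]
amber [0.6753 0.1127 0.    ]
buffer [ 0.6074 -0.4227  0.    ]
tape [ 0.4326 -0.4393  0.01  ]
dish [0.4262 0.4477 0.01  ]
```

View pics/a.png

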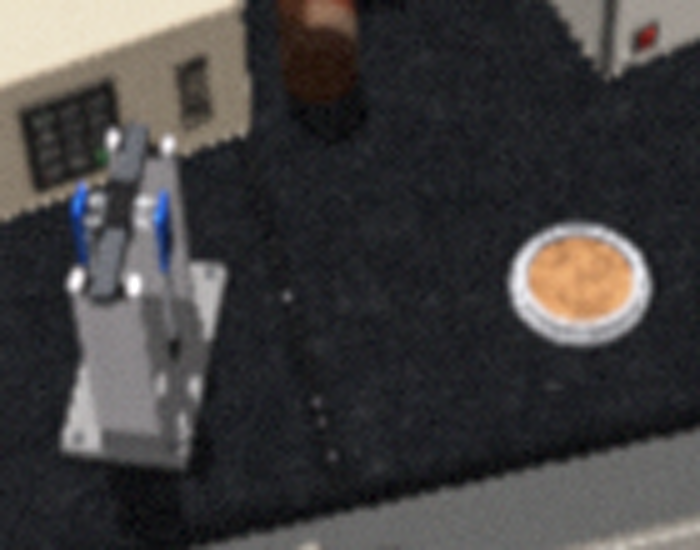

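The crop shows the tongs' bar along roughly world x, slightly turned, with the stand's base below it, and the carrier's cork centre near (341,241). Next I'll move the wrist camera over the block for a closer look.

```bash
cat >> h.py <<'E'
def go(p,yaw):
    s=env.read_state();R=Ro.from_euler('xyz',s['eef_rot']);G=Ro.from_euler('xyz',[np.pi,0,yaw])
    d=R.inv().apply(np.array(p)-s['tool_pos']);r=(R.inv()*G).as_rotvec();print('shift',d.round(4),np.linalg.norm(d).round(3),'rot',r.round(4))
E
python3 -c "
from h import *
go([.53,-.26,.33],0)"
```

```text
shift [ 0.4372 -0.3277 -0.0991] 0.555 rot [-0.002   0.0004  0.2809]
```
First row intermediate: rise 0.1 to avoid? Path straight from z .23; objects ≤0.12 tall; beaker at ... fine. Straight, but scene: instruments at x>0.64; path straight from (0.2,-0.7) to (.53,-.26) ok. Rows: just give the target for 12 rows.

The manual's scale: shifts go in units of 100 mm and turns go in units of 0.25 rad. Converting my numbers, -0.1 m is -1, 0.437 m is 4.37, 0.1 rad is 0.4.

Call:
shift_gripper --increments '{"deltas": [[1, 0, 0, -1, 0, 0, 0], [1, 0, 0, -1, 0, 0, 0.4], [1, 4.37, -3.28, -1, 0, 0, 1.124], [1, 4.37, -3.28, -1, 0, 0, 1.124], [1, 4.37, -3.28, -1, 0, 0, 1.124], [1, 4.37, -3.28, -1, 0, 0, 1.124], [1, 4.37, -3.28, -1, 0, 0, 1.124], [1, 4.37, -3.28, -1, 0, 0, 1.124], [1, 4.37, -3.28, -1, 0, 0, 1.124], [1, 4.37, -3.28, -1, 0, 0, 1.124], [1, 4.37, -3.28, -1, 0, 0, 1.124], [1, 4.37, -3.28, -1, 0, 0, 1.124]]}'

```text
time_s: 1.3
tool_pos: [0.5025, -0.2955, 0.331]
eef_rot: [-3.141, 0.001, -0.0]
wrist_force: [0.1, -0.5, -0.5]
width: 0.999
grasp_force: 0.0
```

Call:
shift_gripper --increments '{"deltas": [[1, 0, 0, 0, 0, 0, 0], [1, 0, 0, 0, 0, 0, 0]]}'

```text
time_s: 1.5
tool_pos: [0.5027, -0.2955, 0.3308]
eef_rot: [-3.141, 0.001, 0.004]
wrist_force: [-1.0, -0.1, 1.5]
width: 0.999
grasp_force: 0.0
```

```bash
python3 - <<'E'
from h import *
go([.53,-.26,.33],0)
s=env.read_state();im=env.grab_frame("wrist");cv2.imwrite("pics/w1.png",im)
np.save("w1.npy",np.r_[s['tool_pos'],s['eef_rot']])
E
```

```text
shift [ 0.0274 -0.0354  0.0008] 0.045 rot [-0.0006  0.0009  0.0042]
```

View pics/w1.png

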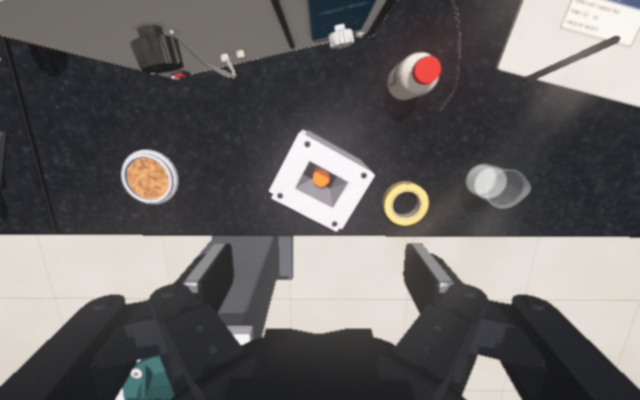

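The wrist picture shows the block's top near (322,180), turned by about 27°, with the orange cap at (321,177). The carrier is at (150,177), the buffer bottle at (415,75) and the tape at (406,203). I'll enlarge the block and fit the cork.

```bash
python3 - <<'E'
from h import *
im=cv2.imread("pics/w1.png");p=np.load("w1.npy");c,M=cam("wrist",dict(tool_pos=p[:3],eef_rot=p[3:]))
cv2.imwrite("pics/w1c.png",cv2.resize(im[125:235,262:382],None,fx=5,fy=5,interpolation=cv2.INTER_CUBIC))
hsv=cv2.cvtColor(im,cv2.COLOR_BGR2HSV)
m=cv2.inRange(hsv,(5,80,80),(20,255,255))
n,l,st,ce=cv2.connectedComponentsWithStats(m)
for i in range(1,n):
    if st[i,4]>60:
        print(st[i],ce[i],'floor',ray(c,M,*ce[i],.008),'cap',ray(c,M,*ce[i],.077))
# white lip ring outer of carrier
roi=cv2.inRange(hsv,(0,0,110),(180,90,255));n,l,st,ce=cv2.connectedComponentsWithStats(roi)
for i in range(1,n):
    if st[i,4]>150 and st[i,0]>80 and st[i,0]+st[i,2]<450 and st[i,1]+st[i,3]<236: print('w',st[i],ce[i],ray(c,M,st[i,0]+st[i,2]/2-.5,st[i,1]+st[i,3]/2-.5,.015))
E
```

```text
[ 127  158   41   40 1286] [147.2123 177.5389] floor [ 0.4725 -0.0116  0.008 ] cap [ 0.4875 -0.0536  0.077 ]
[312 167  18  20 277] [320.4404 176.9314] floor [ 0.4747 -0.2988  0.008 ] cap [ 0.4894 -0.2983  0.077 ]
[383 181  47  45 258] [402.3062 199.1202] floor [ 0.4369 -0.4375  0.008 ] cap [ 0.4572 -0.4165  0.077 ]
w [284   0  31  50 788] [297.9201  21.8845] [ 0.6968 -0.2671  0.015 ]
w [356   0  28  37 175] [369.6743  18.7429] [ 0.7052 -0.3667  0.015 ]
w [328  23  27  25 449] [340.6682  35.7082] [ 0.6836 -0.327   0.015 ]
w [ 390   52   49   47 1046] [410.0535  77.9627] [ 0.6308 -0.4366  0.015 ]
w [ 268  129  108  103 6162] [320.5928 181.1005] [ 0.4711 -0.3005  0.015 ]
w [ 121  149   57   55 1235] [150.7757 175.2704] [ 0.4766 -0.0192  0.015 ]
w [391 189  31  31 359] [407.2563 205.8858] [ 0.4305 -0.4422  0.015 ]
```

View pics/w1c.png

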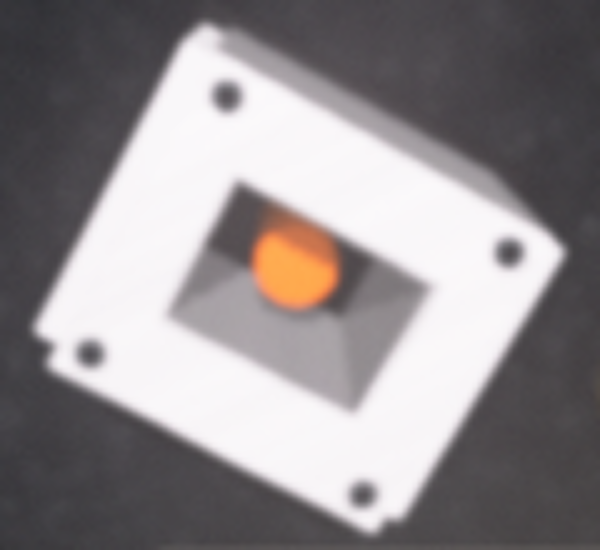

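The crop shows the well's corners at about (237,182), (432,288), (355,412) and (168,317). The cap is off-centre there only because of parallax. The well's long side runs down to the right in the image.

```bash
python3 - <<'E'
from h import *
p=np.load("w1.npy");c,M=cam("wrist",dict(tool_pos=p[:3],eef_rot=p[3:]))
for nm,P in(("well",[(237,182),(432,288),(355,412),(168,317)]),("holes",[(227,97),(510,253),(362,494),(90,352)])):
    W=np.array([ray(c,M,(u+.5)/5-.5+262,(v+.5)/5-.5+125,.12) for u,v in P]);print(nm,W.mean(0))
    for i in range(4):
        d=W[(i+1)%4]-W[i];print(np.linalg.norm(d),np.degrees(np.arctan2(d[1],d[0])))
go([.52,.22,.33],0)
E
```

```text
well [ 0.4883 -0.2991  0.12  ]
0.05597144143372495 -118.53527901872478
0.03804857529278892 150.2229951110564
0.054220563961720356 62.303749132264166
0.03884479327619154 -27.160219539136964
holes [ 0.4878 -0.2989  0.12  ]
0.0805683540340071 -118.511056985953
0.07411240014091008 150.9816907194639
0.08027680947287084 61.28146363862405
0.0738196958085602 -28.793621800860667
shift [ 0.0187 -0.5174  0.0007] 0.518 rot [0.0002 0.0013 0.0005]
```

Scaled: -0.518 m is -5.18, 0.01 m is 0.1.

Call:
shift_gripper --increments '{"deltas": [[1, 0.1, -5.18, 0, 0, 0, 0], [1, 0.1, -5.18, 0, 0, 0, 0], [1, 0.1, -5.18, 0, 0, 0, 0], [1, 0.1, -5.18, 0, 0, 0, 0], [1, 0.1, -5.18, 0, 0, 0, 0], [1, 0.1, -5.18, 0, 0, 0, 0], [1, 0.1, -5.18, 0, 0, 0, 0], [1, 0.1, -5.18, 0, 0, 0, 0], [1, 0.1, -5.18, 0, 0, 0, 0], [1, 0.1, -5.18, 0, 0, 0, 0], [1, 0.1, -5.18, 0, 0, 0, 0], [1, 0.1, -5.18, 0, 0, 0, 0]]}'

```text
time_s: 2.75
tool_pos: [0.5121, 0.2227, 0.3311]
eef_rot: [-3.14, 0.0, 0.003]
wrist_force: [0.4, 0.3, -0.4]
width: 0.999
grasp_force: 0.0
```

Call:
shift_gripper --increments '{"deltas": [[1, 0, 0, 0, 0, 0, 0], [1, 0, 0, 0, 0, 0, 0]]}'

```text
time_s: 2.95
tool_pos: [0.5127, 0.2172, 0.331]
eef_rot: [3.14, 0.0, -0.005]
wrist_force: [-0.1, -0.5, 0.3]
width: 0.999
grasp_force: 0.0
```

```bash
python3 - <<'E'
from h import *
go([.52,.22,.33],0)
s=env.read_state();im=env.grab_frame("wrist");cv2.imwrite("pics/w2.png",im)
np.save("w2.npy",np.r_[s['tool_pos'],s['eef_rot']])
E
```

```text
shift [ 0.0073 -0.0029  0.001 ] 0.008 rot [ 0.002   0.0004 -0.0051]
```

View pics/w2.png

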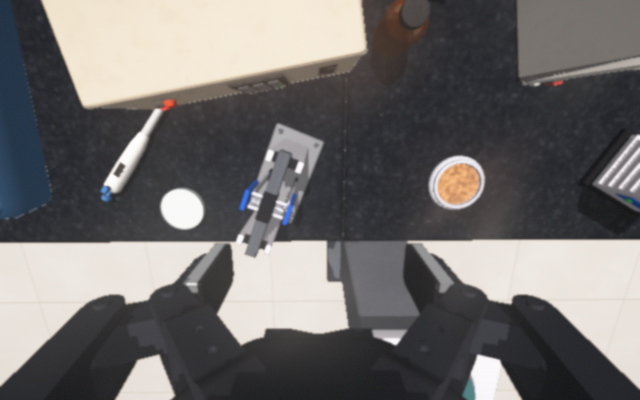

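The picture shows the tongs' bar running from about (284,150) to (252,255), with blue plates at (249,195) and (290,212). The carrier is at (457,183). I'll enlarge the tongs.

```bash
python3 - <<'E'
from h import *
im=cv2.imread("pics/w2.png");p=np.load("w2.npy");c,M=cam("wrist",dict(tool_pos=p[:3],eef_rot=p[3:]))
cv2.imwrite("pics/w2c.png",cv2.resize(im[135:265,220:340],None,fx=4.5,fy=4.5,interpolation=cv2.INTER_CUBIC))
hsv=cv2.cvtColor(im,cv2.COLOR_BGR2HSV)
m=cv2.inRange(hsv,(5,80,80),(20,255,255));m[:,:400]=0;m[:150]=0
q=cv2.findNonZero(m);print('cork',ray(c,M,*np.array(cv2.minEnclosingCircle(q)[0]),.008))
roi=cv2.inRange(hsv,(0,0,110),(180,90,255));roi[:,:420]=0;roi[:,490:]=0;roi[:150]=0;roi[220:]=0
e=cv2.fitEllipse(cv2.convexHull(cv2.findNonZero(roi)));print('lip',e,ray(c,M,*e[0],.013))
E
```

```text
cork [ 0.4722 -0.016   0.008 ]
lip ((456.49102783203125, 182.26971435546875), (52.72037124633789, 58.92259979248047), 55.508243560791016) [ 0.4755 -0.0108  0.013 ]
```

View pics/w2c.png

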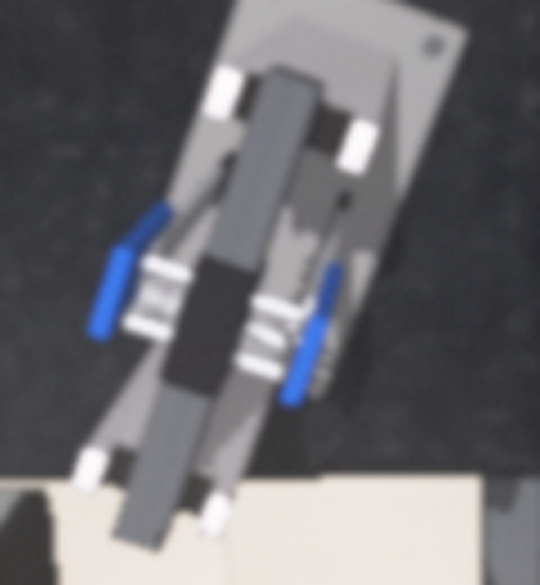

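The crop shows the bar's ends at (266,68)–(322,85) and (113,535)–(160,548). The plate tops are at about (112,293) and (305,360), and the white lips at (224,92), (358,146), (91,467) and (216,513).

```bash
python3 - <<'E'
from h import *
p=np.load("w2.npy");c,M=cam("wrist",dict(tool_pos=p[:3],eef_rot=p[3:]))
f=lambda u,v,z:ray(c,M,(u+.5)/4.5-.5+220,(v+.5)/4.5-.5+135,z)
a=(f(266,68,.175)+f(322,85,.175))/2;b=(f(113,535,.175)+f(160,548,.175))/2
d=a-b;print('bar',(a+b)/2,np.linalg.norm(d),np.arctan2(d[1],d[0]))
l=f(112,293,.177);r=f(305,360,.177);d=l-r;print('plates',(l+r)/2,np.linalg.norm(d),np.arctan2(d[1],d[0])-np.pi/2)
L=[f(224,92,.169),f(358,146,.169),f(91,467,.169),f(216,513,.169)];print('lips',np.mean(L,0));d=L[0]+L[1]-L[2]-L[3];print(np.arctan2(d[1],d[0]),np.linalg.norm(d)/2)
B=[f(*q,.179) for q in[(165,385),(210,395),(262,268),(205,255)]];print('blk',np.mean(B,0))
im=cv2.imread("pics/side0.png");c,M=cam("side")
for yaw in(-.35,-.3,-.25):
  R=Ro.from_euler('z',yaw).as_matrix();P=np.array([[-.064,0,.032],[.064,0,.032],[0,.027,.034],[0,-.027,.034]])@R.T+[.503,.265,.143];print(yaw,(proj(c,M,P)-[225,185])*5)
E
```

```text
bar [0.4882 0.2737 0.175 ] 0.12627466012077648 -0.3618350397330419
plates [0.4874 0.2739 0.177 ] 0.04889505011805361 -0.36182332771203485
lips [0.4885 0.2726 0.169 ]
-0.3874254438911817 0.10347524209484509
blk [0.488  0.2733 0.179 ]
-0.35 [[111.7559 264.0758]
 [146.026   92.8315]
 [ 84.1893 171.1267]
 [173.9277 177.353 ]]
-0.3 [[117.2281 264.3489]
 [140.8278  92.5804]
 [ 83.8594 172.9335]
 [174.2087 175.5423]]
-0.25 [[122.7317 264.3959]
 [135.6018  92.5332]
 [ 83.642  174.7456]
 [174.3766 173.7303]]
```

```bash
python3 -c "
from h import *
go([.488,.2735,.123],-.364)"
```

```text
shift [-0.0249 -0.0563  0.208 ] 0.217 rot [ 0.0016 -0.      0.3591]
```

Scaled: 0.11 m is 1.1, 0.09 m is 0.9, 0.36 rad is 1.44.

Call:
shift_gripper --increments '{"deltas": [[1, -0.25, -0.56, 0, 0, 0, 0.6], [1, -0.25, -0.56, 0, 0, 0, 1.2], [1, -0.25, -0.56, 0, 0, 0, 1.44], [1, -0.25, -0.56, 0.5, 0, 0, 1.44], [1, -0.25, -0.56, 0.9, 0, 0, 1.44], [1, -0.25, -0.56, 1.1, 0, 0, 1.44], [1, -0.25, -0.56, 1.1, 0, 0, 1.44]]}'

```text
time_s: 3.7
tool_pos: [0.4855, 0.2732, 0.2183]
eef_rot: [3.135, 0.004, -0.363]
wrist_force: [-0.6, -0.4, 0.1]
width: 1.003
grasp_force: 0.0
```

```bash
python3 -c "
from h import *
go([.488,.2735,.123],-.364)
s=env.read_state();im=env.grab_frame('wrist');cv2.imwrite('pics/w3.png',im)"
```

```text
shift [ 0.0025 -0.0018  0.0952] 0.095 rot [0.0065 0.0038 0.0011]
```

View pics/w3.png

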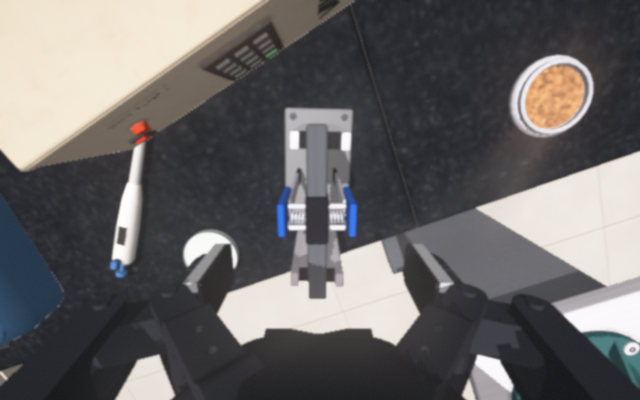

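The picture shows the bar vertical in the image at column 317, so the yaw is right. The centre block is at about (317,220), the plates at columns 283 and 351, and the bar's ends at rows 124 and 298.

```bash
python3 - <<'E'
from h import *
s=env.read_state();c,M=cam("wrist",s)
for q in[(317,220,.179),(317,124,.175),(317,298,.175),(283,213,.177),(351,213,.177)]:
  w=ray(c,M,*q);print(w,Ro.from_euler('xyz',s['eef_rot']).inv().apply(w-s['tool_pos']))
go([.488,.2735,.123],-.364)
E
```

```text
[0.4888 0.2752 0.179 ] [ 0.0016 -0.0015  0.0413]
[0.5484 0.2525 0.175 ] [ 0.0654 -0.0014  0.0452]
[0.4283 0.2983 0.175 ] [-0.0631 -0.0016  0.0454]
[0.5012 0.2956 0.177 ] [ 0.006  -0.0249  0.0433]
[0.4846 0.2518 0.177 ] [0.006  0.0219 0.0434]
shift [0.0015 0.0003 0.0973] 0.097 rot [0.0029 0.0014 0.0014]
```

Call:
shift_gripper --increments '{"deltas": [[1, 0.015, -0.01, 0.4, 0, 0, 0], [1, 0.015, -0.01, 0.8, 0, 0, 0], [1, 0.015, -0.01, 0.97, 0, 0, 0], [1, 0.015, -0.01, 0.97, 0, 0, 0], [0.7, 0.015, -0.01, 0.97, 0, 0, 0], [0.7, 0.015, -0.01, 0.97, 0, 0, 0], [0.59, 0.015, -0.01, 0.97, 0, 0, 0], [0.59, 0.015, -0.01, 0.97, 0, 0, 0], [0.59, 0.015, -0.01, 0.97, 0, 0, 0], [0.59, 0.015, -0.01, 0.97, 0, 0, 0], [0.59, 0.015, -0.01, 0.97, 0, 0, 0]]}' --clamp_n 30

```text
time_s: 4.85
tool_pos: [0.4903, 0.2777, 0.1257]
eef_rot: [-3.139, -0.002, -0.361]
wrist_force: [1.2, -0.6, 6.6]
width: 0.59
grasp_force: 5.5
```

Call:
shift_gripper --increments '{"deltas": [[0.59, 0, 0, -0.05, 0, 0, 0], [0.59, 0, 0, -0.15, 0, 0, 0], [0.59, 0, 0, -0.2, 0, 0, 0], [0.59, 0, 0, -0.2, 0, 0, 0], [0.59, 0, 0, -0.2, 0, 0, 0]]}'

```text
time_s: 5.35
tool_pos: [0.4887, 0.2771, 0.1444]
eef_rot: [-3.141, 0.0, -0.36]
wrist_force: [-0.2, 0.2, -2.6]
width: 0.596
grasp_force: 5.5
```

```bash
python3 -c "
from h import *
print(env.read_state())
go([.488,.2735,.310],-.364)"
```

```text
{'time_s': 5.35, 'qpos': array([-0.459 ,  0.5118, -0.1863,  2.0418,  0.1608,  0.6014, -2.6857]), 'dq': array([-0.0022,  0.0082,  0.0019,  0.0055,  0.0009,  0.0001, -0.0014]), 'joint_efforts': array([ -0.0048, -45.56  ,  -1.2956, -14.2465,   0.0022,  -0.0091,
         0.001 ]), 'tool_pos': array([0.4887, 0.2771, 0.1444]), 'eef_rot': array([-3.1415,  0.    , -0.3601]), 'wrist_force': array([-0.1702,  0.2225, -2.6342]), 'moment': array([-0.0019, -0.0151,  0.0069]), 'grasp_force': 5.5279527604579926, 'width': 0.5963200143451205}
shift [ 0.0006  0.0035 -0.1656] 0.166 rot [-0.0001  0.      0.0039]
```

Scaled: -0.165 m is -1.65, -0.15 m is -1.5.

Call:
shift_gripper --increments '{"deltas": [[0.59, 0, 0, -0.3, 0, 0, 0], [0.59, 0, 0, -0.6, 0, 0, 0], [0.59, 0, 0, -0.9, 0, 0, 0], [0.59, 0, 0, -1.2, 0, 0, 0], [0.59, 0, 0, -1.5, 0, 0, 0], [0.59, 0, 0, -1.65, 0, 0, 0], [0.59, 0, 0, -1.65, 0, 0, 0], [0.59, 0, 0, -1.65, 0, 0, 0]]}'

```text
time_s: 6.15
tool_pos: [0.4882, 0.2766, 0.3085]
eef_rot: [3.14, 0.001, -0.36]
wrist_force: [-0.7, -0.7, -2.4]
width: 0.591
grasp_force: 5.5
```

```bash
python3 -c "
from h import *
go([.488,-.299,.310],-.497)"
```

```text
shift [ 0.2026  0.5388 -0.0011] 0.576 rot [0.0012 0.0007 0.1369]
```

Call:
shift_gripper --increments '{"deltas": [[0.59, 0.1, 0.27, 0, 0, 0, 0.04], [0.59, 0.2, 0.54, 0, 0, 0, 0.08], [0.59, 0.3, 0.81, 0, 0, 0, 0.12], [0.59, 0.4, 1.08, 0, 0, 0, 0.16], [0.59, 0.5, 1.35, 0, 0, 0, 0.2], [0.59, 0.6, 1.62, 0, 0, 0, 0.24], [0.59, 0.7, 1.89, 0, 0, 0, 0.28], [0.59, 0.8, 2.16, 0, 0, 0, 0.32], [0.59, 0.9, 2.43, 0, 0, 0, 0.32], [0.59, 1, 2.7, 0, 0, 0, 0.32], [0.59, 1.08, 2.9, 0, 0, 0, 0.32], [0.59, 1.1, 2.97, 0, 0, 0, 0.32]]}'

```text
time_s: 7.35
tool_pos: [0.4857, -0.0425, 0.3075]
eef_rot: [3.139, 0.003, -0.444]
wrist_force: [0.5, -0.6, -1.0]
width: 0.59
grasp_force: 5.5
```

Call:
shift_gripper --increments '{"deltas": [[0.59, 0.1, 0.27, 0, 0, 0, 0.04], [0.59, 0.2, 0.54, 0, 0, 0, 0.08], [0.59, 0.3, 0.81, 0, 0, 0, 0.12], [0.59, 0.4, 1.08, 0, 0, 0, 0.16], [0.59, 0.5, 1.35, 0, 0, 0, 0.2], [0.59, 0.6, 1.62, 0, 0, 0, 0.22], [0.59, 0.7, 1.89, 0, 0, 0, 0.22], [0.59, 0.8, 2.16, 0, 0, 0, 0.22], [0.59, 0.88, 2.35, 0, 0, 0, 0.22], [0.59, 0.88, 2.35, 0, 0, 0, 0.22], [0.59, 0.88, 2.35, 0, 0, 0, 0.22], [0.59, 0.88, 2.35, 0, 0, 0, 0.22]]}'

```text
time_s: 8.55
tool_pos: [0.4669, -0.2875, 0.3085]
eef_rot: [-3.14, 0.002, -0.493]
wrist_force: [-0.3, 0.9, -0.7]
width: 0.593
grasp_force: 5.5
```

```bash
python3 - <<'E'
from h import *
go([.488,-.299,.310],-.497)
s=env.read_state();im=env.grab_frame("wrist");cv2.imwrite("pics/w4.png",im);np.save("w4.npy",np.r_[s['tool_pos'],s['eef_rot']])
E
```

```text
shift [ 0.0241  0.0001 -0.0015] 0.024 rot [-0.0011  0.0019  0.0045]
```

View pics/w4.png

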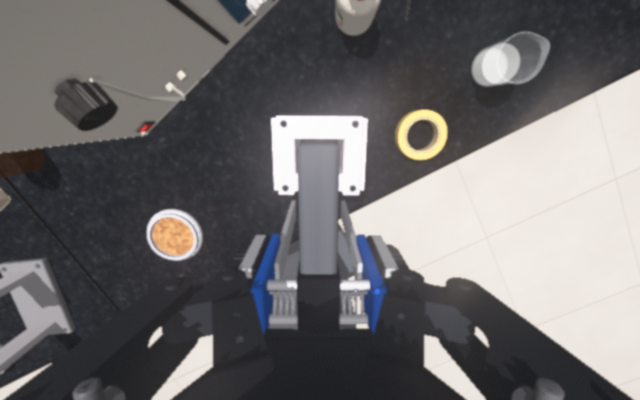

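The picture shows the tongs held straight, with the block's top square to the image. Its hole marks are at (283,123), (354,123), (285,188) and (353,188), and the carrier is at (174,234). I'll refine the well's centre from the holes.

```bash
python3 - <<'E'
from h import *
p=np.load("w4.npy");c,M=cam("wrist",dict(tool_pos=p[:3],eef_rot=p[3:]))
im=cv2.imread("pics/w4.png");g=cv2.cvtColor(im,cv2.COLOR_BGR2GRAY)
H=[]
for u,v in[(283,123),(354,123),(353,188),(285,188)]:
    w=255.-g[v-4:v+5,u-4:u+5].astype(float);w-=np.percentile(w,60);w=w.clip(0);Y,X=np.mgrid[v-4:v+5,u-4:u+5];q=((w*X).sum()/w.sum(),(w*Y).sum()/w.sum());H.append(ray(c,M,*q,.12));print(np.round(q,1))
H=np.array(H);print(H.mean(0));d=H[1]-H[0]+H[2]-H[3];e=H[0]-H[3]+H[1]-H[2];print(np.linalg.norm(d)/2,np.linalg.norm(e)/2,'yaw',np.arctan2(e[1],e[0]),np.arctan2(d[1],d[0])+np.pi/2)
hsv=cv2.cvtColor(im,cv2.COLOR_BGR2HSV)
m=cv2.inRange(hsv,(5,80,80),(20,255,255));m[:,:130]=0;m[:,215:]=0;m[:200]=0;m[270:]=0
e=cv2.fitEllipse(cv2.convexHull(cv2.findNonZero(m)));print('cork',ray(c,M,*e[0],.008))
go([H.mean(0)[0],H.mean(0)[1],.310],-.497)
E
```

```text
[283.2 123.4]
[355.  123.7]
[352.4 188. ]
[284.9 187.7]
[ 0.4881 -0.2983  0.12  ]
0.08043839994232087 0.07432253573884555 yaw -0.4988239545672752 -0.49678158306042564
cork [ 0.473  -0.0112  0.008 ]
shift [ 0.0237 -0.0006 -0.0013] 0.024 rot [-0.0009  0.0014  0.0047]
```

Scaled: 0.07 m is 0.7, 0.06 m is 0.6, 0.005 rad is 0.02.

Call:
shift_gripper --increments '{"deltas": [[0.59, 0.12, 0, 0, 0, 0, 0.02], [0.59, 0.235, 0, 0, 0, 0, 0.02], [0.59, 0.235, 0, 0, 0, 0, 0.02], [0.59, 0.235, 0, 0, 0, 0, 0.02], [0.59, 0.235, 0, 0.2, 0, 0, 0.02], [0.59, 0.235, 0, 0.4, 0, 0, 0.02], [0.59, 0.235, 0, 0.6, 0, 0, 0.02], [0.59, 0.235, 0, 0.7, 0, 0, 0.02], [0.59, 0.235, 0, 0.7, 0, 0, 0.02], [0.59, 0.235, 0, 0.7, 0, 0, 0.02]]}'

```text
time_s: 9.6
tool_pos: [0.4876, -0.3012, 0.2398]
eef_rot: [3.142, -0.001, -0.5]
wrist_force: [-0.6, 0.3, -1.9]
width: 0.595
grasp_force: 5.5
```

```bash
python3 -c "
from h import *
go([.488,-.2985,.144],-.498)"
```

```text
shift [-0.001  -0.0026  0.0958] 0.096 rot [ 0.     -0.0007 -0.0023]
```

Scaled: 0.06 m is 0.6, 0.045 m is 0.45.

Call:
shift_gripper --increments '{"deltas": [[0.59, -0.005, -0.02, 0, 0, 0, 0], [0.59, -0.005, -0.02, 0.15, 0, 0, 0], [0.59, -0.005, -0.02, 0.3, 0, 0, 0], [0.59, -0.005, -0.02, 0.45, 0, 0, 0], [0.59, -0.005, -0.02, 0.6, 0, 0, 0], [0.59, -0.005, -0.02, 0.6, 0, 0, 0], [0.59, -0.005, -0.02, 0.6, 0, 0, 0]]}'

```text
time_s: 10.3
tool_pos: [0.4883, -0.2991, 0.1801]
eef_rot: [-3.142, -0.001, -0.5]
wrist_force: [0.3, -0.3, -1.4]
width: 0.588
grasp_force: 5.5
```

```bash
python3 -c "
from h import *
print(env.read_state()['moment']);go([.488,-.2985,.144],-.498)"
```

```text
[-0.0367 -0.0073 -0.0391]
shift [-0.0006 -0.0004  0.0361] 0.036 rot [-0.     -0.0011 -0.0021]
```

Scaled: 0.036 m is 0.36, 0.024 m is 0.24.

Call:
shift_gripper --increments '{"deltas": [[0.59, 0, 0, 0.12, 0, 0, 0], [0.59, 0, 0, 0.24, 0, 0, 0], [0.59, 0, 0, 0.36, 0, 0, 0], [0.59, 0, 0, 0.36, 0, 0, 0], [0.53, 0, 0, 0.36, 0, 0, 0], [0.5, 0, 0, 0.36, 0, 0, 0], [0.47, 0, 0, 0.36, 0, 0, 0], [0.35, 0, 0, 0.36, 0, 0, 0], [0.35, 0, 0, 0.36, 0, 0, 0], [0.35, 0, 0, 0.36, 0, 0, 0], [0.35, 0, 0, 0.36, 0, 0, 0]]}' --clamp_n 35

```text
time_s: 11.4
tool_pos: [0.4884, -0.2996, 0.1441]
eef_rot: [3.141, -0.002, -0.5]
wrist_force: [-1.2, -0.1, 5.7]
width: 0.429
grasp_force: 35.6
```

Call:
shift_gripper --increments '{"deltas": [[0.35, 0, 0, -0.05, 0, 0, 0], [0.35, 0, 0, -0.1, 0, 0, 0], [0.35, 0, 0, -0.1, 0, 0, 0]]}'

```text
time_s: 11.7
tool_pos: [0.4878, -0.2988, 0.1536]
eef_rot: [-3.141, -0.0, -0.5]
wrist_force: [0.9, -0.5, -1.5]
width: 0.426
grasp_force: 35.3
```

Call:
shift_gripper --increments '{"deltas": [[0.35, 0, 0, -0.15, 0, 0, 0], [0.35, 0, 0, -0.35, 0, 0, 0], [0.35, 0, 0, -0.55, 0, 0, 0], [0.35, 0, 0, -0.75, 0, 0, 0], [0.35, 0, 0, -0.95, 0, 0, 0], [0.35, 0, 0, -1.15, 0, 0, 0], [0.35, 0, 0, -1.35, 0, 0, 0], [0.35, 0, 0, -1.5, 0, 0, 0], [0.35, 0, 0, -1.55, 0, 0, 0], [0.35, 0, 0, -1.55, 0, 0, 0], [0.35, 0, 0, -1.55, 0, 0, 0], [0.35, 0, 0, -1.55, 0, 0, 0]]}'

```text
time_s: 12.9
tool_pos: [0.4871, -0.2985, 0.307]
eef_rot: [3.142, 0.002, -0.5]
wrist_force: [0.4, -0.1, -1.7]
width: 0.422
grasp_force: 35.5
```

```bash
python3 - <<'E'
from h import *
s=env.read_state();print(s['tool_pos'],s['width'],s['wrist_force'])
im=env.grab_frame("side");sc=env.grab_frame("scene")
o=[]
for n,f in(("side",im),("scene",sc)):
    c,M=cam(n);p=s['tool_pos']; u,v=proj(c,M,[p-[0,0,.1]])[0].astype(int);print(n,u,v)
    o.append(cv2.resize(f[v-55:v+45,u-40:u+40],(400,500),interpolation=cv2.INTER_CUBIC))
cv2.imwrite("pics/lift.png",np.hstack(o))
E
```

```text
[ 0.4871 -0.2985  0.307 ] 0.42200090484289854 [ 0.3678 -0.1062 -1.6952]
side 429 180
scene 384 210
```

View pics/lift.png

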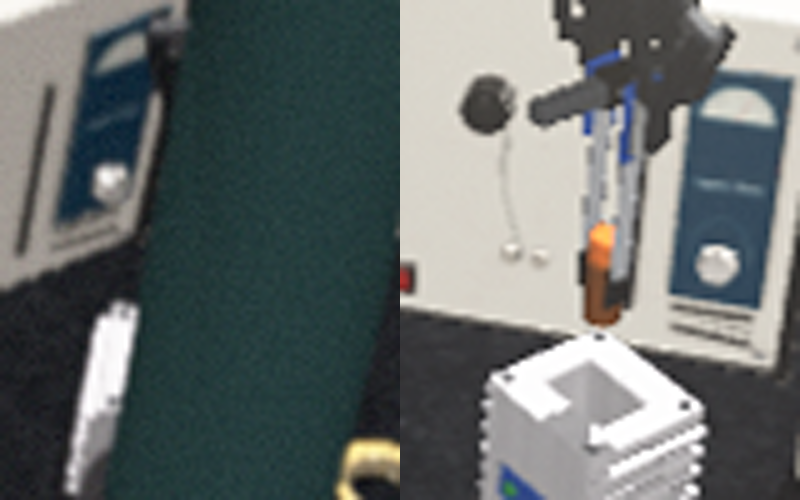

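Ten pictures viewed, so from here I only measure. The last one shows the vial upright between the tips, with its orange cap on top and clear of the well. Next is the carry to the carrier.

```bash
python3 -c "
from h import *
go([.4735,-.0115,.25],-.5)"
```

```text
shift [-0.1497 -0.2454  0.0576] 0.293 rot [ 0.0001  0.002  -0.0002]
```

Scaled: -0.245 m is -2.45, -0.233 m is -2.33.

Call:
shift_gripper --increments '{"deltas": [[0.35, -0.08, -0.12, 0, 0, 0, 0], [0.35, -0.23, -0.37, 0, 0, 0, 0], [0.35, -0.38, -0.62, 0, 0, 0, 0], [0.35, -0.53, -0.87, 0, 0, 0, 0], [0.35, -0.68, -1.12, 0, 0, 0, 0], [0.35, -0.83, -1.36, 0.1, 0, 0, 0], [0.35, -0.98, -1.6, 0.2, 0, 0, 0], [0.35, -1.13, -1.85, 0.3, 0, 0, 0], [0.35, -1.28, -2.1, 0.4, 0, 0, 0], [0.35, -1.42, -2.33, 0.5, 0, 0, 0], [0.35, -1.5, -2.45, 0.57, 0, 0, 0], [0.35, -1.5, -2.45, 0.57, 0, 0, 0]]}'

```text
time_s: 14.2
tool_pos: [0.4721, -0.0086, 0.2504]
eef_rot: [3.141, 0.003, -0.494]
wrist_force: [-0.4, -0.4, -1.7]
width: 0.425
grasp_force: 35.5
```

Call:
shift_gripper --increments '{"deltas": [[0.35, 0, 0, 0, 0, 0, 0], [0.35, 0, 0, 0, 0, 0, 0]]}'

```text
time_s: 14.4
tool_pos: [0.4739, -0.0131, 0.2517]
eef_rot: [3.141, -0.001, -0.502]
wrist_force: [0.4, 0.6, -1.9]
width: 0.428
grasp_force: 35.5
```

```bash
python3 - <<'E'
from h import *
go([.4735,-.0115,.145],-.5)
# verify cork + vial seen from the scene & side cameras
for n in("side","scene"):
    im=env.grab_frame(n);c,M=cam(n);hsv=cv2.cvtColor(im,cv2.COLOR_BGR2HSV);m=cv2.inRange(hsv,(5,110,100),(20,255,255))
    N,l,st,ce=cv2.connectedComponentsWithStats(m)
    for i in range(1,N):
        if st[i,4]>25: print(n,st[i],ce[i],'floor',ray(c,M,*ce[i],.008),'cap',ray(c,M,*ce[i],.25-.129+.06))
E
```

```text
shift [-0.0012 -0.0013  0.1067] 0.107 rot [ 0.0001 -0.0009 -0.0018]
side [339 204   8  11  74] [342.0811 208.7703] floor [ 0.5964 -0.057   0.008 ] cap [ 0.4691 -0.0094  0.181 ]
side [331 233  19  16 227] [340.4493 240.1013] floor [ 0.4725 -0.0131  0.008 ] cap [0.3604 0.0291 0.181 ]
scene [296 192   6  19  46] [297.6304 201.087 ] floor [0.6479 0.0919 0.008 ] cap [ 0.4383 -0.0285  0.181 ]
scene [291 231  19  11 165] [300.0242 235.9515] floor [ 0.4735 -0.0149  0.008 ] cap [ 0.2914 -0.1184  0.181 ]
```

Call:
shift_gripper --increments '{"deltas": [[0.35, 0, 0, 0.15, 0, 0, 0], [0.35, 0, 0, 0.35, 0, 0, 0], [0.35, 0, 0, 0.55, 0, 0, 0], [0.35, 0, 0, 0.75, 0, 0, 0], [0.35, 0, 0, 0.95, 0, 0, 0], [0.35, 0, 0, 1.05, 0, 0, 0], [0.35, 0, 0, 1.07, 0, 0, 0], [0.35, 0, 0, 1.07, 0, 0, 0], [0.35, 0, 0, 1.07, 0, 0, 0]]}'

```text
time_s: 15.4
tool_pos: [0.4744, -0.0122, 0.1451]
eef_rot: [-3.141, -0.002, -0.501]
wrist_force: [-0.1, 0.2, -1.5]
width: 0.424
grasp_force: 35.5
```

Call:
shift_gripper --increments '{"deltas": [[0.35, 0, 0, 0.02, 0, 0, 0], [0.35, 0, 0, 0.04, 0, 0, 0], [0.35, 0, 0, 0.06, 0, 0, 0], [0.35, 0, 0, 0.06, 0, 0, 0], [0.35, 0, 0, 0.06, 0, 0, 0]]}'

```text
time_s: 15.9
tool_pos: [0.4736, -0.012, 0.1382]
eef_rot: [3.142, 0.0, -0.5]
wrist_force: [0.4, 0.5, -1.8]
width: 0.428
grasp_force: 35.5
```

Call:
shift_gripper --increments '{"deltas": [[0.35, 0, 0, 0.01, 0, 0, 0], [0.35, 0, 0, 0.01, 0, 0, 0], [0.35, 0, 0, 0.01, 0, 0, 0]]}'

```text
time_s: 16.2
tool_pos: [0.4736, -0.012, 0.1373]
eef_rot: [3.142, 0.0, -0.5]
wrist_force: [0.1, -0.7, -2.0]
width: 0.428
grasp_force: 35.5
```

Call:
shift_gripper --increments '{"deltas": [[0.35, 0, 0, 0.01, 0, 0, 0], [0.35, 0, 0, 0.01, 0, 0, 0], [0.35, 0, 0, 0.01, 0, 0, 0]]}'

```text
time_s: 16.5
tool_pos: [0.4739, -0.0121, 0.1371]
eef_rot: [-3.141, -0.0, -0.5]
wrist_force: [-0.9, -0.2, 5.9]
width: 0.423
grasp_force: 35.9
```

Call:
shift_gripper --increments '{"deltas": [[0.46, 0, 0, 0, 0, 0, 0], [0.5, 0, 0, 0, 0, 0, 0], [0.54, 0, 0, 0, 0, 0, 0], [0.58, 0, 0, 0, 0, 0, 0], [0.59, 0, 0, 0, 0, 0, 0], [0.59, 0, 0, 0, 0, 0, 0], [0.59, 0, 0, 0, 0, 0, 0], [0.59, 0, 0, 0, 0, 0, 0]]}'

```text
time_s: 17.3
tool_pos: [0.4736, -0.012, 0.1363]
eef_rot: [3.142, 0.0, -0.5]
wrist_force: [-0.1, 0.2, -2.0]
width: 0.588
grasp_force: 5.5
```

Call:
shift_gripper --increments '{"deltas": [[0.59, 0, 0, -0.1, 0, 0, 0], [0.59, 0, 0, -0.2, 0, 0, 0], [0.59, 0, 0, -0.3, 0, 0, 0], [0.59, 0, 0, -0.3, 0, 0, 0]]}'

```text
time_s: 17.7
tool_pos: [0.475, -0.012, 0.1682]
eef_rot: [-3.139, -0.003, -0.5]
wrist_force: [0.5, 0.3, -1.5]
width: 0.586
grasp_force: 5.5
```

```bash
python3 - <<'E'
from h import *
for n in("side","scene"):
    im=env.grab_frame(n);c,M=cam(n);hsv=cv2.cvtColor(im,cv2.COLOR_BGR2HSV);m=cv2.inRange(hsv,(5,110,100),(20,255,255))
    N,l,st,ce=cv2.connectedComponentsWithStats(m)
    for i in range(1,N):
        if st[i,4]>15: print(n,st[i],ce[i],'floor',ray(c,M,*ce[i],.008),'cap',ray(c,M,*ce[i],.066))
go([.4735,-.0115,.30],-.5)
E
```

```text
side [331 226  20  22 284] [340.4965 238.0704] floor [ 0.4803 -0.0156  0.008 ] cap [ 0.4423 -0.0014  0.066 ]
side [456 228   9   5  17] [459.9412 230.2353] floor [ 0.4059 -0.4121  0.008 ] cap [ 0.371  -0.3816  0.066 ]
scene [291 220  19  22 220] [299.6045 233.2045] floor [ 0.4857 -0.0064  0.008 ] cap [ 0.424  -0.0416  0.066 ]
shift [-0.0005 -0.0003 -0.1331] 0.133 rot [-0.0007 -0.0013 -0.0002]
```

The manual's scale: shifts go in units of 100 mm and turns go in units of 0.25 rad. Converting my numbers, -0.14 m is -1.4, -0.135 m is -1.35.

Call:
shift_gripper --increments '{"deltas": [[0.59, 0, 0, -0.15, 0, 0, 0], [0.59, 0, 0, -0.35, 0, 0, 0], [0.59, 0, 0, -0.55, 0, 0, 0], [0.59, 0, 0, -0.75, 0, 0, 0], [0.59, 0, 0, -0.95, 0, 0, 0], [0.59, 0, 0, -1.15, 0, 0, 0], [0.59, 0, 0, -1.35, 0, 0, 0], [0.59, 0, 0, -1.4, 0, 0, 0], [0.59, 0, 0, -1.4, 0, 0, 0], [0.59, 0, 0, -1.4, 0, 0, 0]]}'

```text
time_s: 18.8
tool_pos: [0.4728, -0.0121, 0.3052]
eef_rot: [3.14, 0.002, -0.5]
wrist_force: [-0.0, -0.3, -0.8]
width: 0.588
grasp_force: 5.5
```

```bash
python3 - <<'E'
from h import *
for n in("side","scene"):
    im=env.grab_frame(n);c,M=cam(n);hsv=cv2.cvtColor(im,cv2.COLOR_BGR2HSV);m=cv2.inRange(hsv,(3,150,120),(18,255,255))
    print(n,'expected cap top/base px',proj(c,M,[[.4735,-.012,.07],[.4735,-.012,.008]]))
    N,l,st,ce=cv2.connectedComponentsWithStats(m)
    for i in range(1,N):
        if st[i,4]>15: print(n,st[i],ce[i])
go([.4885,.2765,.31],-.362)
E
```

```text
side expected cap top/base px [[340.8688 228.916 ]
 [340.0488 239.9347]]
side [336 226   9  12  59] [340.2373 231.7627]
scene expected cap top/base px [[299.0204 221.3317]
 [299.296  235.694 ]]
scene [296 220   8  15  78] [299.2949 225.7051]
shift [-0.1245 -0.2608 -0.0051] 0.289 rot [ 0.0013  0.0024 -0.1382]
```

The vial is standing where I expected: the cap is at (340,232) in side and (299,226) in scene. Now I'll take the tongs back to the stand.

Scaled: -0.258 m is -2.58, -0.238 m is -2.38, -0.136 rad is -0.544.

Call:
shift_gripper --increments '{"deltas": [[0.59, -0.06, -0.13, -0.05, 0, 0, 0], [0.59, -0.18, -0.38, -0.1, 0, 0, -0.08], [0.59, -0.3, -0.63, -0.1, 0, 0, -0.16], [0.59, -0.42, -0.88, -0.1, 0, 0, -0.24], [0.59, -0.54, -1.13, -0.1, 0, 0, -0.32], [0.59, -0.66, -1.38, -0.1, 0, 0, -0.4], [0.59, -0.78, -1.63, -0.1, 0, 0, -0.48], [0.59, -0.9, -1.88, -0.1, 0, 0, -0.544], [0.59, -1.02, -2.13, -0.1, 0, 0, -0.544], [0.59, -1.14, -2.38, -0.1, 0, 0, -0.544], [0.59, -1.23, -2.58, -0.1, 0, 0, -0.544], [0.59, -1.23, -2.58, -0.1, 0, 0, -0.544]]}'

```text
time_s: 20.1
tool_pos: [0.4885, 0.2775, 0.3153]
eef_rot: [-3.14, 0.002, -0.359]
wrist_force: [-0.7, 0.9, -1.7]
width: 0.589
grasp_force: 5.5
```

Call:
shift_gripper --increments '{"deltas": [[0.59, 0, 0, 0, 0, 0, 0], [0.59, 0, 0, 0, 0, 0, 0], [0.59, 0, 0, 0, 0, 0, 0]]}'

```text
time_s: 20.4
tool_pos: [0.4895, 0.2717, 0.3159]
eef_rot: [3.14, 0.0, -0.366]
wrist_force: [0.3, -0.4, -1.1]
width: 0.592
grasp_force: 5.5
```

```bash
python3 -c "
from h import *
go([.4887,.2745,.15],-.364)"
```

```text
shift [-0.0018 -0.0026  0.1659] 0.166 rot [ 0.0013  0.0001 -0.0023]
```

Call:
shift_gripper --increments '{"deltas": [[0.59, -0.01, -0.015, 0.1, 0, 0, 0], [0.59, -0.01, -0.015, 0.3, 0, 0, 0], [0.59, -0.01, -0.015, 0.5, 0, 0, 0], [0.59, -0.01, -0.015, 0.7, 0, 0, 0], [0.59, -0.01, -0.015, 0.9, 0, 0, 0], [0.59, -0.01, -0.015, 1.1, 0, 0, 0], [0.59, -0.01, -0.015, 1.3, 0, 0, 0], [0.59, -0.01, -0.015, 1.45, 0, 0, 0], [0.59, -0.01, -0.015, 1.5, 0, 0, 0], [0.59, -0.01, -0.015, 1.5, 0, 0, 0], [0.59, -0.01, -0.015, 1.5, 0, 0, 0]]}'

```text
time_s: 21.5
tool_pos: [0.4895, 0.2753, 0.1667]
eef_rot: [-3.141, -0.001, -0.364]
wrist_force: [0.8, -0.0, -1.1]
width: 0.593
grasp_force: 5.5
```

```bash
python3 - <<'E'
from h import *
s=env.read_state();print(s['moment']);go([.4887,.2745,.126],-.364)
E
```

```text
[-0.0141 -0.0296 -0.0085]
shift [-0.0005  0.001   0.0407] 0.041 rot [-0.0008 -0.0006 -0.0005]
```

Call:
shift_gripper --increments '{"deltas": [[0.59, 0, 0.005, 0.1, 0, 0, 0], [0.59, 0, 0.005, 0.2, 0, 0, 0], [0.59, 0, 0.005, 0.3, 0, 0, 0], [0.59, 0, 0.005, 0.34, 0, 0, 0], [0.59, 0, 0.005, 0.34, 0, 0, 0], [0.59, 0, 0.005, 0.34, 0, 0, 0]]}'

```text
time_s: 22.1
tool_pos: [0.4889, 0.2747, 0.1321]
eef_rot: [3.141, 0.0, -0.364]
wrist_force: [0.7, -0.5, -1.6]
width: 0.595
grasp_force: 5.5
```

Call:
shift_gripper --increments '{"deltas": [[0.59, 0, 0, 0.03, 0, 0, 0], [0.59, 0, 0, 0.05, 0, 0, 0], [0.59, 0, 0, 0.05, 0, 0, 0], [0.59, 0, 0, 0.05, 0, 0, 0]]}'

```text
time_s: 22.5
tool_pos: [0.4888, 0.2746, 0.1273]
eef_rot: [3.142, 0.0, -0.364]
wrist_force: [0.5, -0.6, -0.8]
width: 0.591
grasp_force: 5.5
```

Scaled: 0.002 m is 0.02, 0.001 m is 0.01.

Call:
shift_gripper --increments '{"deltas": [[0.59, 0, 0, 0.01, 0, 0, 0], [0.59, 0, 0, 0.02, 0, 0, 0], [0.59, 0, 0, 0.02, 0, 0, 0], [0.59, 0, 0, 0.02, 0, 0, 0]]}'

```text
time_s: 22.9
tool_pos: [0.4891, 0.275, 0.1257]
eef_rot: [-3.141, -0.0, -0.364]
wrist_force: [-0.7, 0.4, 3.4]
width: 0.59
grasp_force: 5.5
```

Call:
shift_gripper --increments '{"deltas": [[0.59, 0, 0, 0.01, 0, 0, 0], [0.59, 0, 0, 0.02, 0, 0, 0], [0.59, 0, 0, 0.02, 0, 0, 0], [0.59, 0, 0, 0.02, 0, 0, 0]]}'

```text
time_s: 23.3
tool_pos: [0.4896, 0.2754, 0.1244]
eef_rot: [-3.14, -0.001, -0.364]
wrist_force: [-1.5, 0.5, 7.6]
width: 0.588
grasp_force: 2.2
```

Seated: the upward force appeared at the original height. Now I'll open, retreat upward and check.

Scaled: -0.093 m is -0.93, -0.06 m is -0.6.

Call:
shift_gripper --increments '{"deltas": [[0.62, 0, 0, 0, 0, 0, 0], [0.66, 0, 0, 0, 0, 0, 0], [0.8, 0, 0, 0, 0, 0, 0], [1, 0, 0, 0, 0, 0, 0], [1, 0, 0, 0, 0, 0, 0], [1, 0, 0, 0, 0, 0, 0], [1, 0, 0, -0.3, 0, 0, 0], [1, 0, 0, -0.6, 0, 0, 0], [1, 0, 0, -0.93, 0, 0, 0], [1, 0, 0, -0.93, 0, 0, 0], [1, 0, 0, -0.93, 0, 0, 0], [1, 0, 0, -0.93, 0, 0, 0]]}'

```text
time_s: 24.5
tool_pos: [0.4881, 0.274, 0.2152]
eef_rot: [3.14, 0.001, -0.364]
wrist_force: [-0.6, -0.2, -0.2]
width: 1.001
grasp_force: 0.0
```

```bash
python3 - <<'E'
from h import *
s=env.read_state();im=env.grab_frame("wrist");old=cv2.imread("pics/w3.png");print(s['tool_pos'],s['eef_rot'])
def cents(im):
    h=cv2.cvtColor(im,cv2.COLOR_BGR2HSV);m=cv2.inRange(h,(105,150,80),(125,255,255));m[:,:260]=0;m[:,380:]=0;m[:160]=0;m[260:]=0
    N,l,st,ce=cv2.connectedComponentsWithStats(m);return [(st[i],ce[i].round(1)) for i in range(1,N) if st[i,4]>30]
print('old',cents(old));print('new',cents(im))
t=old[140:300,300:334];r=cv2.matchTemplate(im[100:340,270:364],t,cv2.TM_CCOEFF_NORMED);print(cv2.minMaxLoc(r))
for n in("side","scene"):
    im2=env.grab_frame(n);h=cv2.cvtColor(im2,cv2.COLOR_BGR2HSV);m=cv2.inRange(h,(3,150,120),(18,255,255));N,l,st,ce=cv2.connectedComponentsWithStats(m)
    print(n,[(st[i],ce[i].round(1)) for i in range(1,N) if st[i,4]>15])
    if n=="side":
        a=cv2.imread("pics/side0.png");
        for nm,(x,y,w,q) in dict(tongs=(235,205,40,75),amber=(278,172,24,38),dish=(186,268,34,32)).items():
            r=cv2.matchTemplate(im2[y-8:y+q+8,x-8:x+w+8],a[y:y+q,x:x+w],cv2.TM_CCOEFF_NORMED);print(nm,cv2.minMaxLoc(r)[1::2])
E
```

```text
[0.4881 0.274  0.2152] [ 3.1397  0.0013 -0.3642]
old [(array([276, 188,  13,  50, 393], dtype=int32), array([281.8, 213.6])), (array([345, 188,  12,  49, 390], dtype=int32), array([351.1, 213.4]))]
new [(array([276, 191,  13,  52, 406], dtype=int32), array([281. , 218.1])), (array([345, 192,  12,  50, 385], dtype=int32), array([351. , 218.4]))]
(-0.24807949364185333, 0.9451549649238586, (11, 0), (30, 45))
side [(array([336, 226,   9,  18,  81], dtype=int32), array([339.9, 233.9]))]
tongs (0.9179407954216003, (8, 8))
amber (0.9865534901618958, (8, 8))
dish (0.9976398944854736, (8, 8))
scene [(array([296, 220,   8,  15,  80], dtype=int32), array([299.3, 225.9]))]
```

Call:
shift_gripper --increments '{"deltas": [[1, 0, 0, -0.4, 0, 0, 0], [1, 0, 0, -0.8, 0, 0, 0], [1, 0, 0, -0.8, 0, 0, 0], [1, 0, 0, -0.8, 0, 0, 0], [1, 0, 0, -0.8, 0, 0, 0]]}'

```text
time_s: 25.15
tool_pos: [0.4879, 0.274, 0.2947]
eef_rot: [3.139, 0.002, -0.364]
wrist_force: [0.6, -0.6, -0.4]
width: 1.0
grasp_force: 0.0
```

```bash
python3 -c "
from bench import env
print(env.job_done())"
```

```text
the job is handed in; nothing more can be done
None
```

I handed the job in at about 25 s: by the camera checks the vial stands upright in the carrier and the tongs hang back in the stand's notches, but the hand-in returned no verdict.

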